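# Put the bars back on the handed-in xylophone

## Robot

A 6-joint arm with a two-finger parallel gripper is mounted at the origin on the work surface. World frame = base frame: x ahead of the robot, y to its left, z up, the work surface at z = 0. Lengths are in m, angles in degrees, forces in N, time in s.
With the tool pointing down it reaches from about 0.275 to 0.875 m from the base axis. Payload 12.5 kg.
Tool frame: the origin (TCP) lies at the very end of the fingers, on their centre line; the grasp point (between the pads) lies 19 mm behind it (env.grasp_offset is the distance from the TCP to the grasp point, in m); z points along the fingers, y is the line along which they close (so a half turn about z gives the same grasp; the last joint's range is limited). The gripper opens to 85 mm and grips with 20 to 120 N. Pads are 22 mm wide; open, the fingers measure 114 mm over their backs; the gripper's body (76 mm by 85 mm) begins 54 mm behind the grasp point. The pads swing forward as they close: fully open they stand 13 mm farther back than shut.
Start: joints at [-78.988, 20.094, 94.641, -0, 65.266, -4.847], TCP at [0.15, -0.529, 0.231] pointing down, gripper open.
Joint ranges: [-157.81, 157.81], [-45, 120.19], [0.68, 151.7], [-89.99, 269.99], [4.06, 180], [-164.3, 164.3]. Speed limits (degrees/s): [127.2, 127.2, 159.86, 180, 180, 180].

## Interface

Orientations are given as [roll, pitch, yaw] about the fixed x, y, z axes, in that order (R = Rz(yaw) Ry(pitch) Rx(roll)).
In Python, from workcell import env, capture, get_calibration, spotter gives the robot as it stands.
- The arm moves only by the shell command python3 -m handwheel 'ROWS' [OPENING] [FORCE]. ROWS is JSON, a list of rows, each a list of 2 entries, a list of its own where there are three numbers: the shift along the tool's x, y, z in mm, then the turn about the tool's z in degrees. A call has 1 to 12 rows; each row is the pose to reach, as a shift and turn from the pose commanded when the call began, along the tool's axes at that moment; what a row does not reach only later rows make up. A row lasts 1/10 s, in which the tool goes at most 50 mm and 8.59 degrees, less where a joint would pass 70% of its speed; a pose out of reach is approached as far as the arm can. A call with a gripper value outside its range is refused whole. OPENING is the finger opening in mm, from 0 to 85.4, set as the call begins (- or left out, the last holds). The fingers move at their own pace and stop on an object; FORCE is the grip in N (left out, the last holds). Time passes only in rows, so rows that repeat a pose let the fingers close. It gives the time, the measured TCP pose, the force, the opening and the grip force at its end, in the units of the state.
- env.state(): the state, without advancing time (a new reading comes with each control period).
- capture(name): name is "side" or "top"; returns the picture (480x640x3 uint8, red, green, blue); there is no depth.
- get_calibration(name): a dict with "fx", "fy", "cx", "cy" (pixels), "dist" ([k1, k2, p1, p2, k3] as OpenCV has them; the pictures are not rectified), "R" (3x3) and "t" (3): a world point X has camera coordinates R X + t. Camera axes: x right, y down, z forward; pixel columns grow to the right and rows downward; lengths in m; the calibration is good to about 2 mm. A picture is of the moment at which its call begins. get_calibration takes no time and is no camera call.
- env.job_done(): hands the job in; it is judged then, once.
Trained networks look in the newest picture that a camera, given by its name, has taken for a name from the list of things; names that differ only in an ending like _2 or _b are one class to them, and where a whole thing is asked for, a point or a joint stands for the part that bears it (a point fixed in the world has none). Each returns a list of dicts, best first, with "confidence" (0 to 1); they miss things now and then, are a little off and sometimes report something else, mostly with a low value. They report only what shows in the picture. A call takes as long as a camera call. They do not tell look-alikes from the thing itself.
- spotter.boxes_of(camera, target): "bbox" ([left, top, right, bottom] in pixels, round what is visible of it).
The state is a dict: "time": time; "qpos": joint angles; "qd": joint speeds; "joint_torque": joint torques, N m; "eef_pos": TCP position; "orientation": TCP orientation; "force": force on the tool from outside, world axes, zero at the start; "wrist_torque": the same for the moment, N m; "grip_width": opening from 0.0 (shut) to 1.0 (fully open); "grip_force": force on a finger pad.
Only numpy, scipy, OpenCV 4.12 (cv2) and the standard library are available. Lean on these libraries where they do the work, as an engineer would, in place of code of your own. Each camera call takes 0.05 s, during which the arm holds its last target. There are 200 camera calls.

## Task

This xylophone was handed in with four bars off: put the bars back so that they run in order of length from the long red bar down to the shortest at the narrow end, one at each place. Lay each bar flat and square across both rails, between the pins and overhanging the two rails equally, setting it down gently rather than dropping it; leave the dinosaur and the chrome car where they stand.

Things in the scene. Friction and masses are not known exactly. Their poses are not given: they have to be found in the camera images.
- bar_yellow: Loose yellow wooden xylophone bar, 200 mm long, 27 mm wide, 16 mm thick, about 67 g, lying flat on the shelf. Origin: centre of its underside; x along its length, y across its width, z up. The same either way round.
- bar_green: Loose green wooden xylophone bar, 176 mm long, 27 mm wide, 16 mm thick, about 59 g, lying flat on the shelf. Origin: centre of its underside; x along its length, y across its width, z up. The same either way round.
- bar_blue: Loose blue wooden xylophone bar, 152 mm long, 27 mm wide, 16 mm thick, about 51 g, lying flat on the shelf. Origin: centre of its underside; x along its length, y across its width, z up. The same either way round.
- bar_purple: Loose purple wooden xylophone bar, 128 mm long, 27 mm wide, 16 mm thick, about 43 g, lying flat on the shelf. Origin: centre of its underside; x along its length, y across its width, z up. The same either way round.
- rest_1: Empty place on the xylophone, the second place, next to the red bar: two grey felt pads 112 mm apart, one on each rail. Origin: midway between them, level with their tops (38 mm above the shelf); x across the rails (along a laid bar), y along the row to the narrow end. Places are 54 mm apart; the 224 mm red bar is mounted in the first, 54 mm to -y, its top 54 mm above the shelf.
- rest_2: Empty place on the xylophone, the third (middle) place: two grey felt pads 99 mm apart, one on each rail. Origin: midway between them, level with their tops (38 mm above the shelf); x across the rails (along a laid bar), y along the row to the narrow end. The frame is fixed, stands at any heading, 275 mm long; its 16 mm wide rails close in towards the narrow end.
- rest_3: Empty place on the xylophone, the fourth place: two grey felt pads 85 mm apart, one on each rail. Origin: midway between them, level with their tops (38 mm above the shelf); x across the rails (along a laid bar), y along the row to the narrow end. White pins 7 mm thick stand on both rails midway between places and outside the end ones, tops 8 mm above the felt.
- rest_4: Empty place on the xylophone, the fifth and last place, at the narrow end: two grey felt pads 72 mm apart, one on each rail. Origin: midway between them, level with their tops (38 mm above the shelf); x across the rails (along a laid bar), y along the row to the narrow end. Between the rails it is open down to a thin board 27 mm below the felt.
- dinosaur: Glossy orange plastic long-necked dinosaur, about 155 mm long, 42 mm wide, 87 mm high, standing loose beyond the xylophone. Origin: underside under its trunk; x towards its head, z up. A bystander. (A digger, a grey tilting bin up to 250 mm high and a 147 mm lidded jar stand farther out at the sides, more than 0.42 m to the left or right.)
- car: Chrome toy car, 84 mm long, 38 mm wide, 32 mm high, standing loose beyond the xylophone. Origin: centre underneath; x along it, z up. A bystander.
Mind the look-alikes: they are no part of the job. Several things have the shape of the bar_yellow; the one meant has the colours described above. Of the things shaped like the bar_green, the green one is meant.

How it is judged:
By the outcome, as a careful person would: the job done as asked, in the order asked, and still so for the second after the job is handed in, with the robot touching nothing.
It also fails if it takes over 96 s, if anything falls off the work surface, if the arm or the gripper's body presses on something with over 40 N, if the wrist force passes 120 N, or if a joint passes its speed limit or range.

## Working session

There is one attempt and no reset: what is moved stays moved. The work goes in short steps, Python scripts to look and compute and a shell command to move; the robot and the scene stay as the last step left them, time stands still between calls to the robot, and variables do not carry over. Pictures are saved under pics/ and viewed, at most 14 in all, crops included, and the job is handed in when it is done.

```bash
ls; mkdir -p pics
python3 - <<'E'
from workcell import env,capture,get_calibration,spotter
import cv2
for n in("top","side"):
    cv2.imwrite(f"pics/{n}0.png",capture(n)[:,:,::-1]); c=get_calibration(n); print(n,c)
    for t in("bar_yellow","bar_green","bar_blue","bar_purple","rest_1","rest_4","dinosaur","car"):
        print(t,[([round(v) for v in b["bbox"]],round(b["confidence"],2)) for b in spotter.boxes_of(n,t)])
print(env.state())
E
```

```text
pics
top {'fx': 611.2348556044179, 'fy': 611.2348556044179, 'cx': 323.20928606208224, 'cy': 242.87063942177448, 'dist': array([-0.04039523,  0.        ,  0.        ,  0.        ,  0.        ]), 'R': array([[-0.0240446 , -0.99960463, -0.01457502],
       [-0.99378134,  0.02548499, -0.10839355],
       [ 0.10872214,  0.01187811, -0.99400121]]), 't': array([0.03331578, 0.49846584, 1.64266601])}
bar_yellow [([420, 191, 436, 266], 0.92), ([420, 286, 432, 337], 0.78), ([511, 263, 536, 335], 0.7)]
bar_green [([106, 258, 164, 298], 0.88), ([177, 224, 191, 286], 0.69)]
bar_blue [([223, 204, 242, 256], 0.77), ([323, 204, 361, 221], 0.36)]
bar_purple [([460, 223, 482, 273], 0.65)]
rest_1 [([327, 184, 357, 197], 0.7), ([316, 221, 360, 234], 0.5)]
rest_4 [([327, 184, 357, 197], 0.7), ([316, 221, 360, 234], 0.5)]
dinosaur [([226, 135, 259, 175], 0.71)]
car [([379, 143, 412, 171], 0.74)]
side {'fx': 448.6303508656125, 'fy': 448.6303508656125, 'cx': 327.9687065945434, 'cy': 239.15327531538125, 'dist': array([-0.07115895,  0.        ,  0.        ,  0.        ,  0.        ]), 'R': array([[-0.97837792,
[... 796 characters left out ...]
308, 327, 335], 0.52)]
{'time': 0.9, 'qpos': array([-7.89871837e+01,  2.00907820e+01,  9.46422384e+01, -8.06775714e-04,
        6.52659366e+01, -4.84703645e+00]), 'qd': array([ 0.00428661,  0.05465849,  0.02497024,  0.02633001, -0.05447325,
        0.08702375]), 'joint_torque': array([-2.03814619e-03, -5.06030953e+01, -2.91642308e+01, -1.49951716e-04,
        6.57149940e-04, -2.06861591e-05]), 'eef_pos': array([ 0.15032543, -0.52903342,  0.23130969]), 'orientation': array([1.79999023e+02, 8.18272671e-04, 1.58601903e+01]), 'force': array([ 0.0151914 ,  0.19168656, -0.20432939]), 'wrist_torque': array([-0.0077921 ,  0.00444243, -0.0148519 ]), 'grip_force': 0.0, 'grip_width': 1.005799295099009}
```

View pics/top0.png

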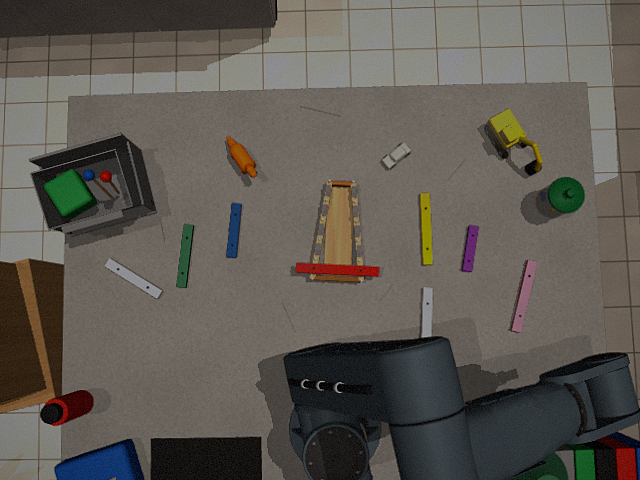

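View pics/side0.png

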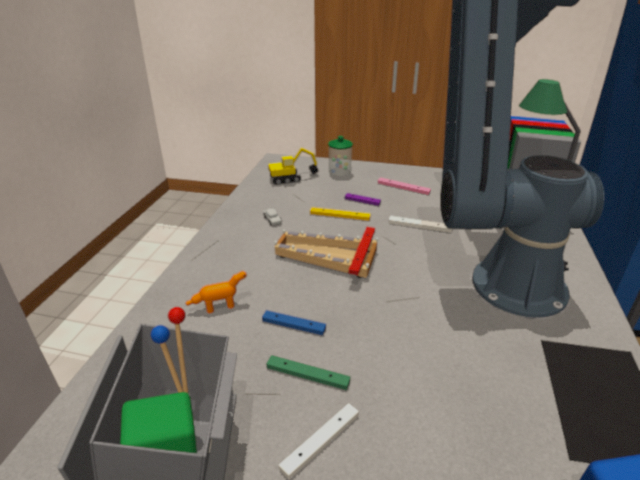

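The top view shows yellow at (426,229), green (185,255), blue (233,230) and purple (470,248). The xylophone is at (340,230), with the red bar at (338,270) at its near, wide end. The side view agrees. Possible mix-ups are the white bars at (133,278) and (427,312), the pink bar at (524,296), the red bar already mounted, and the green block in the bin at (69,193). I choose by colour and check in a crop.

```bash
cat > h.py <<'E'
import numpy as np, cv2
from workcell import env,capture,get_calibration,spotter
def cal(n):
    c=get_calibration(n); K=np.array([[c["fx"],0,c["cx"]],[0,c["fy"],c["cy"]],[0,0,1]]); return K,c["dist"],c["R"],c["t"]
def toworld(n,px,z):
    K,d,R,t=cal(n); u=cv2.undistortPoints(np.float64(px).reshape(-1,1,2),K,d)[:,0]
    r=np.c_[u,np.ones(len(u))]@R; C=-R.T@t
    return (C+r*((z-C[2])/r[:,2])[:,None])[:,:2]
def topix(n,X):
    K,d,R,t=cal(n); return cv2.projectPoints(np.float64(X).reshape(-1,1,3),cv2.Rodrigues(R)[0],t,K,d)[0][:,0]
HUE=dict(yellow=(24,34),green=(50,85),blue=(100,118),purple=(130,155),red=(0,5))
LEN=dict(yellow=.2,green=.176,blue=.152,purple=.128,red=.224)
def mask(im,c,roi):
    h=cv2.cvtColor(im,cv2.COLOR_RGB2HSV); a,b=HUE[c]
    m=cv2.inRange(h,(a,90,50),(b,255,255))
    if c=="red": m|=cv2.inRange(h,(174,90,50),(180,255,255))
    k=np.zeros_like(m); l,t,r,b=roi; k[t:b,l:r]=m[t:b,l:r]
    n,lab,st,_=cv2.connectedComponentsWithStats(k); 
    return (lab==1+np.argmax(st[1:,4])).astype(np.uint8)*255
def bar(n,im,c,roi,z):
    m=mask(im,c,roi); m=cv2.morphologyEx(m,cv2.MORPH_CLOSE,np.ones((5,5)))
    v,u=np.nonzero(m); W=toworld(n,np.c_[u,v],z); mu=W.mean(0)
    w,V=np.linalg.eigh(np.cov((W-mu).T)); ax=V[:,1]; ax=ax*np.sign(ax[0]+1e-9)
    L,B=np.sqrt(12*w[::-1]); return mu,np.degrees(np.arctan2(ax[1],ax[0])),L,B
def go(x,y,z,yaw):  # shift in tool axes (mm) and turn (deg) from measured pose to a world target
    s=env.state(); y0=s["orientation"][2]; a=np.radians(y0); d=np.array([x,y,z])-s["eef_pos"]
    dx=np.array([np.cos(a)*d[0]+np.sin(a)*d[1],np.sin(a)*d[0]-np.cos(a)*d[1],-d[2]])*1e3
    t=-((yaw-y0+90)%180-90); q=s["qpos"]
    q6=np.degrees(np.arctan2(y,x))+90-(y0-t)
    print("shift",dx.round(1),"turn",round(t,1),"q6 end",round(q6,1),"t",s["time"])
E
python3 - <<'E'
from h import *
im=capture("top"); si=capture("side")
R=dict(yellow=(410,185,445,275),green=(170,215,200,295),blue=(220,195,250,265),purple=(455,215,485,280),red=(290,258,386,282))
for c,r in R.items():
    z=.054 if c=="red" else .016
    mu,a,L,B=bar("top",im,c,r,z); print(c,mu.round(4),round(a,1),"L",L.round(3),"B",B.round(3))
for c,r in dict(yellow=(300,200,380,225),green=(260,350,355,395),blue=(255,305,335,340),purple=(340,188,390,212)).items():
    mu,a,L,B=bar("side",si,c,r,.012); print("side",c,mu.round(4),round(a,1),"L",L.round(3),"B",B.round(3))
C=cv2.resize(im[170:295,270:430],None,fx=5,fy=4.8,interpolation=cv2.INTER_CUBIC)
cv2.imwrite("pics/frame.png",cv2.resize(im[170:290,260:420],None,fx=5,fy=5,interpolation=cv2.INTER_CUBIC)[:,:,::-1])
cv2.imwrite("pics/bars.png",cv2.resize(im[175:345,95:545],None,fx=1.77,fy=1.77,interpolation=cv2.INTER_CUBIC)[:,:,::-1])
E
```

```text
yellow [ 0.5321 -0.263 ] 0.1 L 0.2 B 0.027
green [0.4754 0.4052] -6.9 L 0.174 B 0.026
blue [0.5424 0.2683] -5.8 L 0.151 B 0.027
purple [ 0.4757 -0.3817] -11.6 L 0.128 B 0.026
red [ 0.4243 -0.0153] 85.9 L 0.225 B 0.027
side yellow [ 0.5293 -0.2672] 0.3 L 0.194 B 0.031
side green [0.4736 0.407 ] -7.1 L 0.172 B 0.031
side blue [0.5413 0.2711] -6.3 L 0.15 B 0.036
side purple [ 0.4762 -0.3784] -12.4 L 0.125 B 0.042
```

View pics/frame.png

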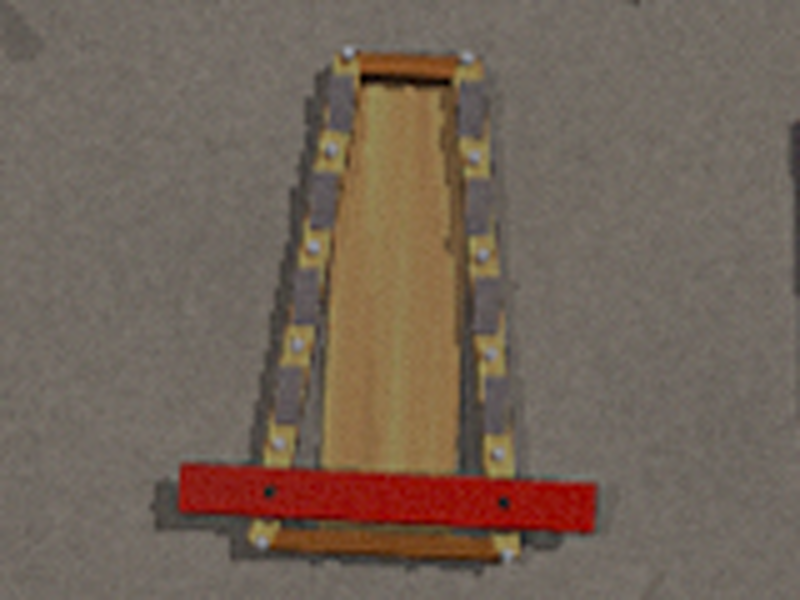

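View pics/bars.png

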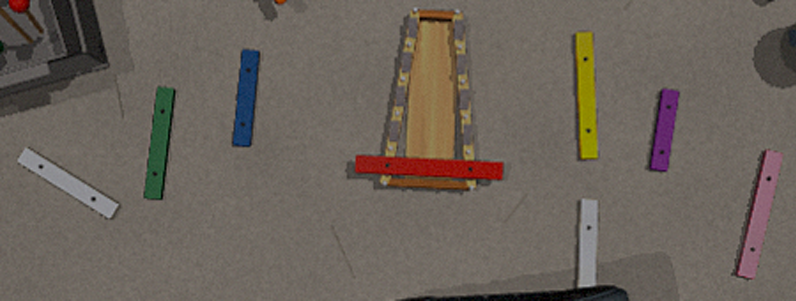

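The frame crop shows all 12 pins, e.g. (348,51), (468,58) … (262,542), (506,555). The bars crop confirms the four coloured bars, with the white and pink look-alikes separate. Next I fit the frame.

Run:
```python
from h import *
from scipy.optimize import least_squares
L=[(348,51),(330,150),(313,247),(297,345),(279,443),(262,542)]; Rr=[(468,58),(475,157),(482,255),(490,354),(498,455),(506,555)]
px=(np.array(L+Rr)+.5)/5-.5+[260,170]
W=toworld("top",px,.046)
l,r=W[:6][::-1],W[6:][::-1]
y=np.array([-1.5,-.5,.5,1.5,2.5,3.5])*.054-.0  # about rest_1
half=(.112-y/.054*.0134)/2
# local: +y to narrow end, x across; z up => x = y x z: right-handed
M=np.vstack([np.c_[-half,y],np.c_[half,y]]); D=np.vstack([l,r])
def T(p,q): c,s=np.cos(p[2]),np.sin(p[2]); return q@np.array([[c,s],[-s,c]])+p[:2]
f=least_squares(lambda p:(T(p,M)-D).ravel(),[.47,0,-np.pi/2]); p=f.x
print("heading x deg",np.degrees(p[2]),"rms mm",1e3*np.sqrt((f.fun**2).mean()), (f.fun.reshape(-1,2)*1e3).round(1).tolist())
for k in range(-1,4): print("rest",k+1,T(p,np.array([[0,k*.054]])).round(4))
go(.5321,-.263,.12,.1)
```

```text
heading x deg -94.30945962048345 rms mm 0.38687257351314647 [[-0.5, 0.7], [-0.2, 0.3], [0.2, 0.5], [0.2, -0.3], [0.5, -0.5], [-0.8, -0.0], [-0.2, -0.3], [0.3, -0.3], [-0.1, -0.3], [0.1, -0.4], [0.5, 0.0], [-0.0, 0.5]]
rest 0 [[ 0.4245 -0.0141]]
rest 1 [[ 0.4783 -0.0181]]
rest 2 [[ 0.5322 -0.0222]]
rest 3 [[ 0.586  -0.0262]]
rest 4 [[ 0.6399 -0.0303]]
shift [ 439.9 -151.6  111.3] turn 15.8 q6 end 63.6 t 1.0
```

```bash
python3 -m handwheel '[[[440,-151.5,111],15.8],[[440,-151.5,111],15.8],[[440,-151.5,111],15.8],[[440,-151.5,111],15.8],[[440,-151.5,111],15.8],[[440,-151.5,111],15.8],[[440,-151.5,111],15.8],[[440,-151.5,111],15.8],[[440,-151.5,111],15.8],[[440,-151.5,111],15.8],[[440,-151.5,111],15.8],[[440,-151.5,111],15.8]]' 50 40; python3 -c "
from h import *
go(.5321,-.263,.004,.1)"
```

```text
time: 2.2
eef_pos: [0.5323, -0.2627, 0.12]
orientation: [-180.0, 0.0, 0.1]
force: [0.5, -0.4, -0.1]
grip_width: 0.587
grip_force: 0.0
shift [ -0.2   0.3 116. ] turn 0.0 q6 end 63.6 t 2.2
```

```bash
python3 -m handwheel '[[[0,0,30],0],[[0,0,60],0],[[0,0,80],0],[[0,0,95],0],[[0,0,103],0],[[0,0,108],0],[[0,0,112],0],[[0,0,115],0],[[0,0,116],0],[[0,0,116],0]]' 50 40
python3 -m handwheel '[[[0,0,0],0],[[0,0,0],0],[[0,0,0],0],[[0,0,0],0],[[0,0,0],0],[[0,0,0],0],[[0,0,0],0]]' 15 40
```

```text
time: 3.2
eef_pos: [0.5323, -0.2631, 0.0045]
orientation: [180.0, -0.0, 0.1]
force: [0.9, 0.4, 0.5]
grip_width: 0.581
grip_force: 0.0
time: 3.9
eef_pos: [0.5325, -0.2632, 0.0048]
orientation: [180.0, -0.0, 0.1]
force: [-0.1, 0.1, 5.3]
grip_width: 0.306
grip_force: 40.4
```

```bash
python3 -m handwheel '[[[0,0,-10],0],[[0,0,-30],0],[[0,0,-60],0],[[0,0,-90],0],[[0,0,-116],0],[[0,0,-116],0],[[0,0,-116],0]]'
python3 - <<'E'
from h import *
go(.4783,-.0181,.12,85.7)
cv2.imwrite("pics/lift1.png",capture("side")[150:350,250:500][:,:,::-1])
im=capture("top")
cv2.imwrite("pics/lift1t.png",cv2.resize(im[150:330,300:520],None,fx=3,fy=3)[:,:,::-1])
E
```

```text
time: 4.6
eef_pos: [0.5321, -0.263, 0.1207]
orientation: [180.0, -0.0, 0.1]
force: [1.0, 0.1, -0.9]
grip_width: 0.305
grip_force: 39.7
shift [ -53.5 -245.     0.7] turn -85.6 q6 end 2.1 t 4.6
```

View pics/lift1.png

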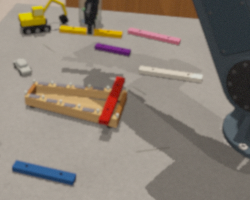

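The bar has been lifted level in the gripper, at about (90,30) in the crop. Now I move it over rest_1.

```bash
python3 -m handwheel '[[[-53.5,-245,0.7],-85.6],[[-53.5,-245,0.7],-85.6],[[-53.5,-245,0.7],-85.6],[[-53.5,-245,0.7],-85.6],[[-53.5,-245,0.7],-85.6],[[-53.5,-245,0.7],-85.6],[[-53.5,-245,0.7],-85.6],[[-53.5,-245,0.7],-85.6],[[-53.5,-245,0.7],-85.6],[[-53.5,-245,0.7],-85.6],[[-53.5,-245,0.7],-85.6],[[-53.5,-245,0.7],-85.6]]'
python3 - <<'E'
from h import *
go(.4783,-.0181,.0435,85.7)
im=capture("top")
cv2.imwrite("pics/over1.png",cv2.resize(im[160:300,250:430],None,fx=4,fy=4)[:,:,::-1])
E
```

```text
time: 5.9
eef_pos: [0.478, -0.0181, 0.119]
orientation: [-179.9, -0.0, 85.4]
force: [-1.0, 0.1, -0.4]
grip_width: 0.304
grip_force: 39.8
shift [-0.   0.3 75.5] turn -0.3 q6 end 2.1 t 5.9
```

View pics/over1.png

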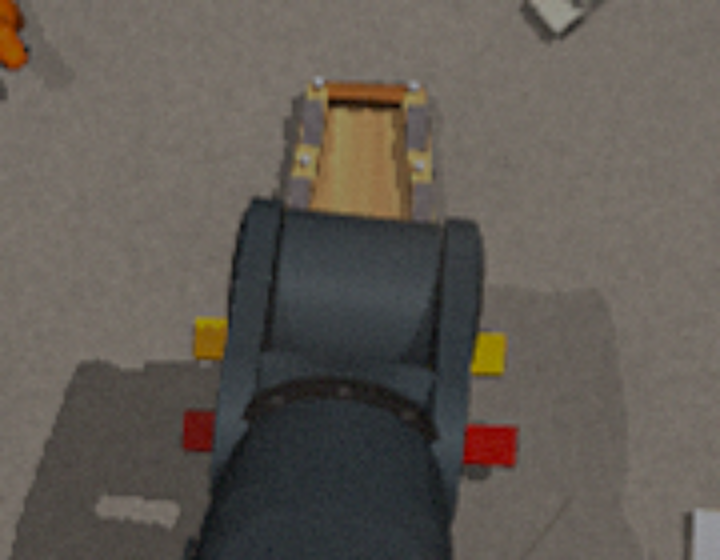

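The picture shows the yellow bar over the second place, ends at about (210,338) and (490,352), parallel to red. I lower it gently.

```bash
python3 -m handwheel '[[[0,0.3,25],-0.3],[[0,0.3,45],-0.3],[[0,0.3,58],-0.3],[[0,0.3,66],-0.3],[[0,0.3,70],-0.3],[[0,0.3,72.5],-0.3],[[0,0.3,74],-0.3],[[0,0.3,75],-0.3],[[0,0.3,76],-0.3],[[0,0.3,76],-0.3],[[0,0.3,76],-0.3]]'
```

```text
time: 7.05
eef_pos: [0.4788, -0.0182, 0.0437]
orientation: [180.0, 0.0, 86.0]
force: [-0.1, 0.1, -0.9]
grip_width: 0.305
grip_force: 39.8
```

```bash
python3 -m handwheel '[[[0,0,0.5],0],[[0,0,1],0],[[0,0,1],0],[[0,0,1],0]]'
```

```text
time: 7.45
eef_pos: [0.4788, -0.0181, 0.0428]
orientation: [180.0, -0.0, 86.0]
force: [-1.0, 0.4, 4.4]
grip_width: 0.3
grip_force: 40.3
```

Contact at 4.4 N. I release the bar and rise.

```bash
python3 -m handwheel '[[[0,0,0],0],[[0,0,0],0],[[0,0,0],0],[[0,0,0],0],[[0,0,0],0],[[0,0,-8],0],[[0,0,-30],0],[[0,0,-60],0],[[0,0,-100],0],[[0,0,-100],0]]' 42; python3 -c "
from h import *
go(.4754,.4052,.13,-6.9)"
```

```text
time: 8.45
eef_pos: [0.481, -0.0184, 0.1473]
orientation: [179.6, 0.0, 86.0]
force: [0.3, 0.2, 0.5]
grip_width: 0.492
grip_force: 0.0
shift [422.2 -35.4  17.3] turn -87.1 q6 end -42.7 t 8.45
```

```bash
python3 -m handwheel '[[[422,-35,13],-87.1],[[422,-35,13],-87.1],[[422,-35,13],-87.1],[[422,-35,13],-87.1],[[422,-35,13],-87.1],[[422,-35,13],-87.1],[[422,-35,13],-87.1],[[422,-35,13],-87.1],[[422,-35,13],-87.1],[[422,-35,13],-87.1],[[422,-35,13],-87.1],[[422,-35,13],-87.1]]' 50
python3 - <<'E'
from h import *
go(.4754,.4052,.006,-6.9)
im=capture("top")
for c,r,z in(("yellow",(285,220,395,260),.054),("red",(290,258,386,282),.054),("blue",(220,195,250,265),.016),):
    mu,a,L,B=bar("top",im,c,r,z); print(c,mu.round(4),round(a,1),"L",L.round(3),"B",B.round(3))
cv2.imwrite("pics/p1.png",cv2.resize(im[170:300,150:420],None,fx=2.9,fy=2.9)[:,:,::-1])
E
```

```text
time: 9.65
eef_pos: [0.4734, 0.4049, 0.1294]
orientation: [-180.0, -0.0, 172.9]
force: [-0.3, -0.4, -0.5]
grip_width: 0.586
grip_force: 0.0
shift [ -1.9   0.6 123.4] turn -0.2 q6 end -42.7 t 9.65
yellow [ 0.4792 -0.0153] 86.0 L 0.198 B 0.027
red [ 0.4243 -0.0149] 85.8 L 0.226 B 0.027
blue [0.5425 0.2683] -5.7 L 0.151 B 0.027
```

View pics/p1.png

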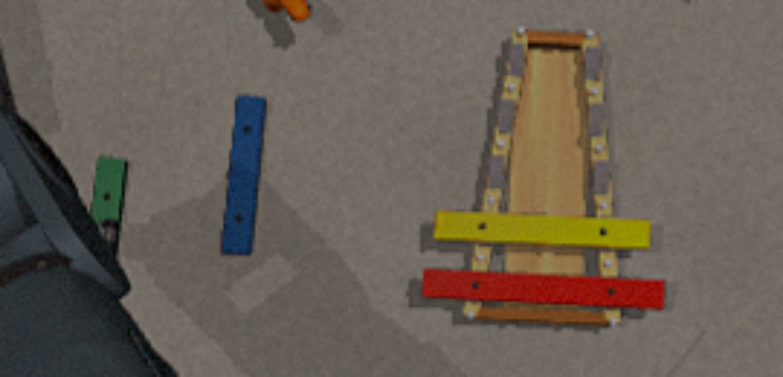

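Yellow is seated square, but about 2.5 mm off centre along its length; I'll trim that at the end. Green next.

```bash
python3 -m handwheel '[[[-1.9,0.6,30],-0.2],[[-1.9,0.6,60],-0.2],[[-1.9,0.6,85],-0.2],[[-1.9,0.6,103],-0.2],[[-1.9,0.6,112],-0.2],[[-1.9,0.6,118],-0.2],[[-1.9,0.6,121],-0.2],[[-1.9,0.6,123],-0.2],[[-1.9,0.6,123],-0.2],[[-1.9,0.6,123],-0.2]]' 50 40
python3 -m handwheel '[[[0,0,0],0],[[0,0,0],0],[[0,0,0],0],[[0,0,0],0],[[0,0,0],0],[[0,0,0],0],[[0,0,0],0]]' 15 40
python3 -m handwheel '[[[0,0,-10],0],[[0,0,-30],0],[[0,0,-60],0],[[0,0,-90],0],[[0,0,-116],0],[[0,0,-116],0],[[0,0,-116],0],[[0,0,-116],0]]'; python3 -c "
from h import *
go(.5322,-.0222,.12,85.7)"
```

```text
time: 10.7
eef_pos: [0.4757, 0.4058, 0.0072]
orientation: [180.0, 0.0, 173.3]
force: [0.1, 0.0, -0.0]
grip_width: 0.582
grip_force: 0.0
time: 11.4
eef_pos: [0.4758, 0.4059, 0.0071]
orientation: [180.0, 0.0, 173.3]
force: [-0.4, -0.0, 5.3]
grip_width: 0.306
grip_force: 40.2
time: 12.2
eef_pos: [0.475, 0.4052, 0.1216]
orientation: [-179.9, -0.1, 173.3]
force: [0.4, 0.3, -1.1]
grip_width: 0.304
grip_force: 39.5
shift [-107.  -417.7    1.6] turn 87.6 q6 end 1.9 t 12.2
```

```bash
python3 -m handwheel '[[[-107,-417.7,1],87.6],[[-107,-417.7,1],87.6],[[-107,-417.7,1],87.6],[[-107,-417.7,1],87.6],[[-107,-417.7,1],87.6],[[-107,-417.7,1],87.6],[[-107,-417.7,1],87.6],[[-107,-417.7,1],87.6],[[-107,-417.7,1],87.6],[[-107,-417.7,1],87.6],[[-107,-417.7,1],87.6],[[-107,-417.7,1],87.6]]';python3 -m handwheel '[[[0,0,25],0],[[0,0,45],0],[[0,0,50],0],[[0,0,50],0],[[0,0,50],0]]'
cat >> h.py <<'E'
def held(c,z,rest,roi=(270,165,410,262),off=.0071):
    im=capture("top"); h=cv2.cvtColor(im,cv2.COLOR_RGB2HSV); a,b=HUE[c]; m=cv2.inRange(h,(a,90,40),(b,255,255))
    k=np.zeros_like(m); l,t,r,b=roi; k[t:b,l:r]=m[t:b,l:r]; v,u=np.nonzero(k)
    W=toworld("top",np.c_[u,v],z-off+.016); a=np.radians(85.7); ax=np.array([np.cos(a),np.sin(a)]); n=np.array([-ax[1],ax[0]])
    d=W-rest; s=d@ax; q=(d@n); A,B=s>0,s<0
    w=np.sum(k>0)
    print("ends mm",s.min()*1e3,s.max()*1e3,"mid",(s.min()+s.max())*500,"len",(s.max()-s.min())*1e3,"across +end",q[A].mean()*1e3,"-end",q[B].mean()*1e3,w)
    return im
E
python3 - <<'E'
from h import *
go(.5322,-.0222,.046,85.7)
im=held("green",env.state()["eef_pos"][2],np.array([.5322,-.0222]))
cv2.imwrite("pics/over2.png",cv2.resize(im[160:300,250:430],None,fx=4,fy=4)[:,:,::-1])
E
```

```text
time: 13.4
eef_pos: [0.5323, -0.0213, 0.1209]
orientation: [-179.9, -0.0, 85.8]
force: [-0.5, -0.1, -0.1]
grip_width: 0.305
grip_force: 39.6
time: 13.9
eef_pos: [0.5331, -0.0214, 0.0723]
orientation: [180.0, 0.0, 85.8]
force: [0.1, 0.5, -0.4]
grip_width: 0.303
grip_force: 39.6
shift [-0.8 -0.9 26.3] turn 0.1 q6 end 1.9 t 13.9
ends mm -82.88651313637854 89.9892236654575 mid 3.5513552645394797 len 172.87573680183604 across +end -0.9995321844816255 -end -0.1898255325303653 46
```

View pics/over2.png

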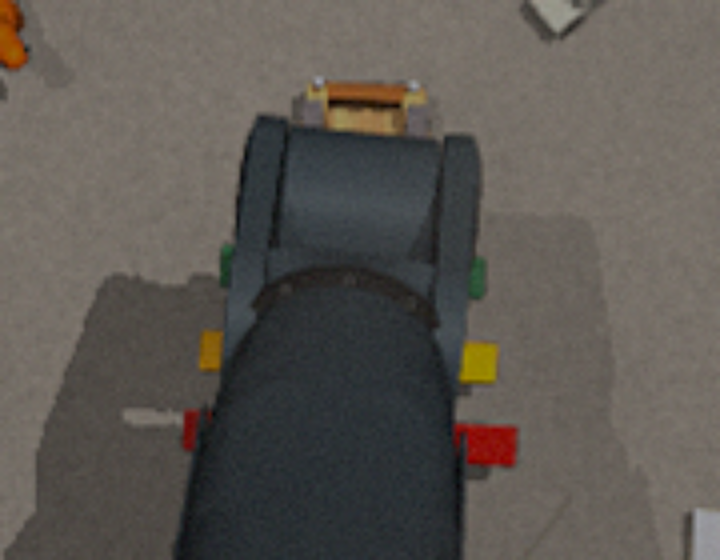

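Green is over the middle place, ends at about (227,266) and (478,278), and the measurement shows it 3.5 mm too far left. I correct by -3 mm along the bar and lower.

```bash
python3 -m handwheel '[[[-3,0,5],0],[[-3,0,14],0],[[-3,0,19],0],[[-3,0,22.5],0],[[-3,0,24.5],0],[[-3,0,25.5],0],[[-3,0,26.5],0],[[-3,0,27.3],0],[[-3,0,28],0],[[-3,0,28],0],[[-3,0,28],0]]'
```

```text
time: 15.05
eef_pos: [0.5326, -0.0247, 0.045]
orientation: [180.0, 0.0, 85.7]
force: [-7.4, -0.4, 18.5]
grip_width: 0.3
grip_force: 41.7
```

```bash
python3 -m handwheel '[[[0,0,-0.5],0],[[0,0,-0.5],0],[[0,0,-0.5],0]]'; python3 -m handwheel '[[[0,0,0],0],[[0,0,0],0],[[0,0,0],0],[[0,0,0],0],[[0,0,0],0],[[0,0,-8],0],[[0,0,-30],0],[[0,0,-60],0],[[0,0,-85],0],[[0,0,-85],0],[[0,0,-85],0]]' 42; python3 -c "
from h import *
go(.5425,.2683,.13,-5.75)"
```

```text
time: 15.35
eef_pos: [0.5327, -0.0247, 0.0451]
orientation: [180.0, 0.0, 85.7]
force: [-3.5, 0.3, 12.9]
grip_width: 0.305
grip_force: 41.0
time: 16.45
eef_pos: [0.5326, -0.0247, 0.1296]
orientation: [179.9, 0.0, 85.7]
force: [0.5, 1.0, -0.8]
grip_width: 0.496
grip_force: 0.0
shift [292.9 -12.3  -0.4] turn -88.6 q6 end -57.9 t 16.45
```

```bash
python3 -m handwheel '[[[293,-12.3,0],-88.6],[[293,-12.3,0],-88.6],[[293,-12.3,0],-88.6],[[293,-12.3,0],-88.6],[[293,-12.3,0],-88.6],[[293,-12.3,0],-88.6],[[293,-12.3,0],-88.6],[[293,-12.3,0],-88.6],[[293,-12.3,0],-88.6],[[293,-12.3,0],-88.6],[[293,-12.3,0],-88.6],[[293,-12.3,0],-88.6]]' 50
python3 - <<'E'
from h import *
go(.5425,.2683,.0065,-5.75)
im=capture("top")
for c,r in(("yellow",(285,220,395,260)),("green",(285,205,395,250)),("red",(290,258,386,282))):
    mu,a,L,B=bar("top",im,c,r,.054); print(c,mu.round(4),round(a,1),"L",L.round(3),"B",B.round(3))
E
```

```text
time: 17.65
eef_pos: [0.5418, 0.2681, 0.1279]
orientation: [-179.9, -0.1, 174.3]
force: [0.3, 0.1, 0.3]
grip_width: 0.585
grip_force: 0.0
shift [ -0.6   0.2 121.4] turn 0.0 q6 end -57.9 t 17.65
yellow [ 0.4791 -0.0165] 85.9 L 0.196 B 0.027
green [ 0.5328 -0.0205] 85.3 L 0.175 B 0.025
red [ 0.4243 -0.0148] 85.8 L 0.226 B 0.027
```

```bash
python3 -m handwheel '[[[-0.6,0.2,30],0],[[-0.6,0.2,60],0],[[-0.6,0.2,85],0],[[-0.6,0.2,102],0],[[-0.6,0.2,111],0],[[-0.6,0.2,117],0],[[-0.6,0.2,120],0],[[-0.6,0.2,121],0],[[-0.6,0.2,121],0],[[-0.6,0.2,121],0]]' 50 40
python3 -m handwheel '[[[0,0,0],0],[[0,0,0],0],[[0,0,0],0],[[0,0,0],0],[[0,0,0],0],[[0,0,0],0],[[0,0,0],0]]' 15 40
python3 -m handwheel '[[[0,0,-10],0],[[0,0,-30],0],[[0,0,-60],0],[[0,0,-90],0],[[0,0,-116],0],[[0,0,-116],0],[[0,0,-116],0],[[0,0,-116],0]]'; python3 -c "
from h import *
go(.586,-.0282,.12,85.7)"
```

```text
time: 18.7
eef_pos: [0.5434, 0.2686, 0.0087]
orientation: [180.0, 0.0, 174.3]
force: [0.1, -0.4, -0.3]
grip_width: 0.582
grip_force: 0.0
time: 19.4
eef_pos: [0.5433, 0.2686, 0.0086]
orientation: [180.0, 0.0, 174.3]
force: [-2.2, -1.7, 4.5]
grip_width: 0.301
grip_force: 39.9
time: 20.2
eef_pos: [0.5424, 0.2683, 0.1231]
orientation: [-180.0, -0.1, 174.3]
force: [0.0, -0.1, -0.0]
grip_width: 0.299
grip_force: 39.5
shift [ -73.  -290.6    3.1] turn 88.6 q6 end 1.5 t 20.2
```

```bash
python3 -m handwheel '[[[-73,-290.6,1],88.6],[[-73,-290.6,1],88.6],[[-73,-290.6,1],88.6],[[-73,-290.6,1],88.6],[[-73,-290.6,1],88.6],[[-73,-290.6,1],88.6],[[-73,-290.6,1],88.6],[[-73,-290.6,1],88.6],[[-73,-290.6,1],88.6],[[-73,-290.6,1],88.6],[[-73,-290.6,1],88.6],[[-73,-290.6,1],88.6]]';python3 -m handwheel '[[[0,0,25],0],[[0,0,45],0],[[0,0,50],0],[[0,0,50],0],[[0,0,50],0]]'
python3 - <<'E'
from h import *
go(.586,-.0282,.0471,85.7)
im=held("blue",env.state()["eef_pos"][2],np.array([.586,-.0262]),off=.0086)
cv2.imwrite("pics/over3.png",cv2.resize(im[160:300,250:430],None,fx=4,fy=4)[:,:,::-1])
E
```

```text
time: 21.4
eef_pos: [0.586, -0.0279, 0.122]
orientation: [-179.9, -0.0, 85.6]
force: [0.4, 0.5, 0.0]
grip_width: 0.301
grip_force: 39.6
time: 21.9
eef_pos: [0.587, -0.028, 0.0737]
orientation: [180.0, 0.0, 85.7]
force: [0.2, -0.1, -0.2]
grip_width: 0.299
grip_force: 39.6
shift [-0.3 -1.  26.6] turn -0.0 q6 end 1.5 t 21.9
ends mm -77.07752272171065 95.12507520010811 mid 9.023776239198735 len 172.20259792181875 across +end 8.34386464442999 -end 77.42568169693868 13
```

View pics/over3.png

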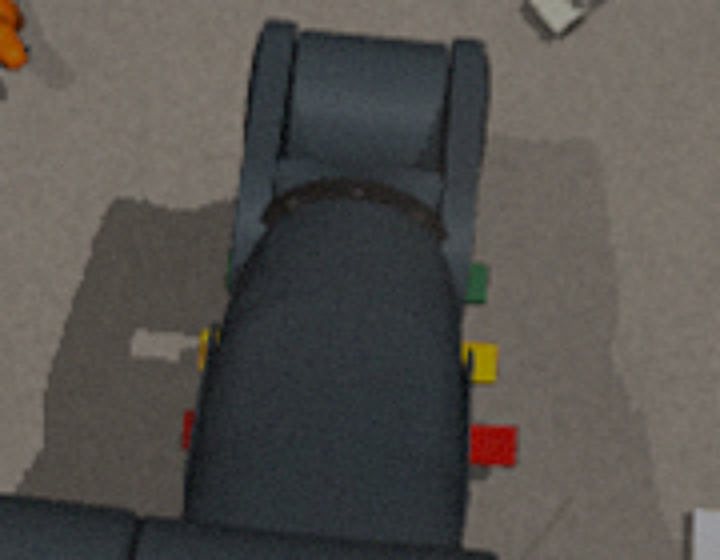

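Blue is hidden under the wrist here. I apply the bias seen on green (-2.4 mm along the bar) and lower; I'll check after release.

```bash
python3 -m handwheel '[[[-2.4,-0.9,5],0],[[-2.4,-0.9,14],0],[[-2.4,-0.9,19],0],[[-2.4,-0.9,22.5],0],[[-2.4,-0.9,24.5],0],[[-2.4,-0.9,25.5],0],[[-2.4,-0.9,26.2],0],[[-2.4,-0.9,26.6],0],[[-2.4,-0.9,26.6],0],[[-2.4,-0.9,26.6],0]]'
```

```text
time: 22.95
eef_pos: [0.5856, -0.0303, 0.0466]
orientation: [180.0, -0.0, 85.7]
force: [0.6, 0.4, 0.1]
grip_width: 0.3
grip_force: 39.7
```

```bash
python3 -m handwheel '[[[0,0,0.4],0],[[0,0,0.8],0],[[0,0,0.8],0]]'
```

```text
time: 23.25
eef_pos: [0.5857, -0.0303, 0.0466]
orientation: [180.0, 0.0, 85.7]
force: [-3.4, 0.5, 10.7]
grip_width: 0.304
grip_force: 40.8
```

```bash
python3 -m handwheel '[[[0,0,-0.3],0],[[0,0,-0.3],0],[[0,0,-0.3],0],[[0,0,-0.3],0],[[0,0,-0.3],0],[[0,0,-8],0],[[0,0,-30],0],[[0,0,-60],0],[[0,0,-85],0],[[0,0,-85],0],[[0,0,-85],0]]' 42; python3 -c "
from h import *
go(.4757,-.3817,.13,-11.6)"
```

```text
time: 24.35
eef_pos: [0.5856, -0.0303, 0.1312]
orientation: [179.9, 0.0, 85.7]
force: [0.5, -0.3, -0.2]
grip_width: 0.492
grip_force: 0.0
shift [-358.7  -83.     1.2] turn -82.7 q6 end -117.1 t 24.35
```

```bash
python3 -m handwheel '[[[-358.7,-83,1],-82.7],[[-358.7,-83,1],-82.7],[[-358.7,-83,1],-82.7],[[-358.7,-83,1],-82.7],[[-358.7,-83,1],-82.7],[[-358.7,-83,1],-82.7],[[-358.7,-83,1],-82.7],[[-358.7,-83,1],-82.7],[[-358.7,-83,1],-82.7],[[-358.7,-83,1],-82.7],[[-358.7,-83,1],-82.7],[[-358.7,-83,1],-82.7]]' 50
python3 - <<'E'
from h import *
go(.4757,-.3817,.0065,-11.6)
im=capture("top")
for c,r in(("yellow",(285,220,395,260)),("green",(285,205,395,250)),("blue",(285,190,395,240)),("red",(290,258,386,282))):
    mu,a,L,B=bar("top",im,c,r,.054); print(c,mu.round(4),round(a,1),"L",L.round(3),"B",B.round(3))
cv2.imwrite("pics/p3.png",cv2.resize(im[170:290,260:420],None,fx=5,fy=5,interpolation=cv2.INTER_CUBIC)[:,:,::-1])
E
```

```text
time: 25.55
eef_pos: [0.4754, -0.3813, 0.1289]
orientation: [180.0, -0.1, 168.2]
force: [-0.8, -0.0, -0.2]
grip_width: 0.584
grip_force: 0.0
shift [ -0.4  -0.4 122.4] turn -0.2 q6 end -117.1 t 25.55
yellow [ 0.4792 -0.0155] 85.9 L 0.198 B 0.027
green [ 0.5325 -0.0212] 85.2 L 0.174 B 0.026
blue [ 0.5853 -0.0275] 85.6 L 0.151 B 0.026
red [0.4274 0.0222] 86.6 L 0.154 B 0.027
```

View pics/p3.png

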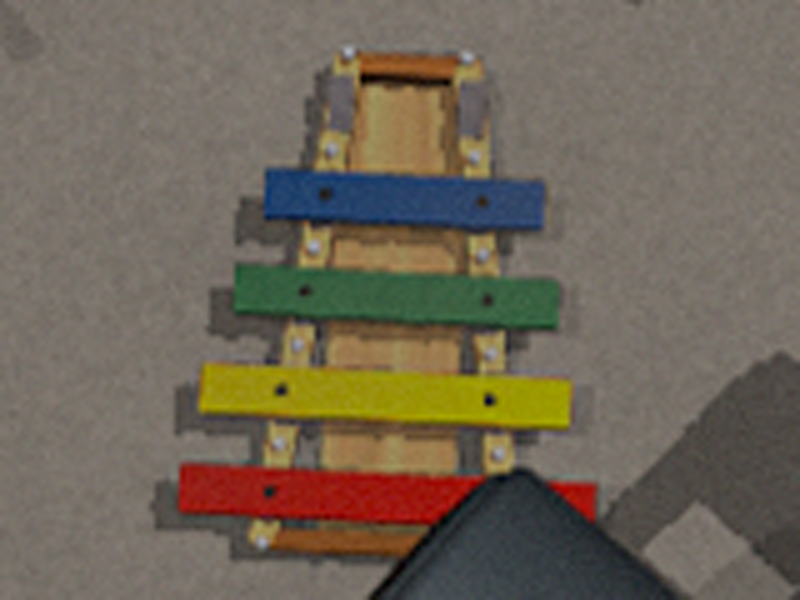

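The picture shows blue, green and yellow in their places, level and clear of the pins; only yellow (385,395) needs the 2.6 mm trim. Purple next.

```bash
python3 -m handwheel '[[[-0.4,-0.4,30],-0.2],[[-0.4,-0.4,60],-0.2],[[-0.4,-0.4,85],-0.2],[[-0.4,-0.4,102],-0.2],[[-0.4,-0.4,111],-0.2],[[-0.4,-0.4,117],-0.2],[[-0.4,-0.4,120],-0.2],[[-0.4,-0.4,122],-0.2],[[-0.4,-0.4,122],-0.2],[[-0.4,-0.4,122],-0.2]]' 50 40
python3 -m handwheel '[[[0,0,0],0],[[0,0,0],0],[[0,0,0],0],[[0,0,0],0],[[0,0,0],0],[[0,0,0],0],[[0,0,0],0]]' 15 40
python3 -m handwheel '[[[0,0,-10],0],[[0,0,-30],0],[[0,0,-60],0],[[0,0,-90],0],[[0,0,-116],0],[[0,0,-116],0],[[0,0,-116],0],[[0,0,-116],0]]'; python3 -c "
from h import *
go(.6399,-.0333,.12,85.7)"
```

```text
time: 26.6
eef_pos: [0.4762, -0.3823, 0.0082]
orientation: [-180.0, 0.0, 168.6]
force: [-0.0, -0.9, -0.2]
grip_width: 0.58
grip_force: 0.0
time: 27.3
eef_pos: [0.4762, -0.3824, 0.0083]
orientation: [-180.0, 0.0, 168.6]
force: [-1.4, 0.2, 5.2]
grip_width: 0.299
grip_force: 40.0
time: 28.1
eef_pos: [0.4754, -0.3817, 0.1227]
orientation: [179.9, -0.1, 168.6]
force: [0.3, -0.0, 0.3]
grip_width: 0.3
grip_force: 39.4
shift [-92.1 374.1   2.7] turn 82.9 q6 end 1.3 t 28.1
```

```bash
python3 -m handwheel '[[[-92,374,1],82.9],[[-92,374,1],82.9],[[-92,374,1],82.9],[[-92,374,1],82.9],[[-92,374,1],82.9],[[-92,374,1],82.9],[[-92,374,1],82.9],[[-92,374,1],82.9],[[-92,374,1],82.9],[[-92,374,1],82.9],[[-92,374,1],82.9],[[-92,374,1],82.9]]';python3 -m handwheel '[[[0,0,25],0],[[0,0,45],0],[[0,0,50],0],[[0,0,50],0],[[0,0,50],0]]'
python3 - <<'E'
from h import *
go(.6399,-.0333,.0463,85.7)
E
```

```text
time: 29.3
eef_pos: [0.6398, -0.034, 0.1218]
orientation: [-179.9, -0.0, 85.9]
force: [-0.2, -0.4, -0.6]
grip_width: 0.297
grip_force: 39.5
time: 29.8
eef_pos: [0.6407, -0.0341, 0.0736]
orientation: [179.9, 0.0, 85.7]
force: [1.0, 0.4, -0.5]
grip_width: 0.297
grip_force: 39.5
shift [ 0.7 -0.9 27.3] turn 0.0 q6 end 1.3 t 29.8
```

```bash
python3 -m handwheel '[[[0.7,-0.8,5],0],[[0.7,-0.8,14],0],[[0.7,-0.8,19],0],[[0.7,-0.8,22.5],0],[[0.7,-0.8,24.5],0],[[0.7,-0.8,25.5],0],[[0.7,-0.8,26.2],0],[[0.7,-0.8,26.9],0],[[0.7,-0.8,26.9],0],[[0.7,-0.8,26.9],0]]'
```

```text
time: 30.8
eef_pos: [0.6397, -0.0331, 0.0462]
orientation: [180.0, 0.0, 85.7]
force: [-2.6, -0.4, 5.9]
grip_width: 0.301
grip_force: 40.1
```

```bash
python3 -m handwheel '[[[0,0,0],0],[[0,0,0],0],[[0,0,0],0],[[0,0,0],0],[[0,0,0],0],[[0,0,-8],0],[[0,0,-30],0],[[0,0,-60],0],[[0,0,-85],0],[[0,0,-85],0],[[0,0,-85],0]]' 42; python3 -c "
from h import *
go(.4792,-.0182,.13,85.9)"
```

```text
time: 31.9
eef_pos: [0.6396, -0.0331, 0.1313]
orientation: [179.9, 0.0, 85.7]
force: [0.1, -0.1, -0.2]
grip_width: 0.491
grip_force: 0.0
shift [   2.7 -161.1    1.3] turn -0.2 q6 end 1.9 t 31.9
```

```bash
python3 -m handwheel '[[[2.7,-161,0],-0.2],[[2.7,-161,0],-0.2],[[2.7,-161,0],-0.2],[[2.7,-161,0],-0.2],[[2.7,-161,0],-0.2],[[2.7,-161,0],-0.2],[[2.7,-161,0],-0.2]]'
python3 - <<'E'
from h import *
go(.4790,-.0182,.0437,85.9)
im=capture("top")
for c,r in(("purple",(285,165,395,240)),("blue",(285,190,395,240))):
    mu,a,L,B=bar("top",im,c,r,.054); print(c,mu.round(4),round(a,1),"L",L.round(3),"B",B.round(3))
E
```

```text
time: 32.6
eef_pos: [0.4805, -0.0184, 0.1307]
orientation: [180.0, 0.0, 85.9]
force: [0.5, -0.2, 0.8]
grip_width: 0.493
grip_force: 0.0
shift [ 0.  -1.6 87. ] turn -0.0 q6 end 1.9 t 32.6
purple [ 0.6399 -0.0307] 85.5 L 0.127 B 0.027
blue [ 0.5886 -0.0342] 84.5 L 0.145 B 0.02
```

Purple is within 0.5 mm of its place. Now the yellow trim: grip, lift 4 mm, shift -2.5 mm along the bar, set down.

```bash
python3 -m handwheel '[[[0,0,25],0],[[0,0,50],0],[[0,0,70],0],[[0,0,80],0],[[0,0,84],0],[[0,0,86],0],[[0,0,86],0],[[0,0,86],0],[[0,0,86],0]]' 42
python3 -m handwheel '[[[0,0,0],0],[[0,0,0],0],[[0,0,0],0],[[0,0,0],0],[[0,0,0],0],[[0,0,0],0],[[0,0,0],0]]' 15 30
```

```text
time: 33.55
eef_pos: [0.4795, -0.0182, 0.0454]
orientation: [179.9, 0.0, 85.9]
force: [-0.5, 0.1, -0.0]
grip_width: 0.497
grip_force: 0.0
time: 34.25
eef_pos: [0.4795, -0.0182, 0.0453]
orientation: [180.0, 0.0, 85.9]
force: [-1.7, 1.7, 5.1]
grip_width: 0.306
grip_force: 29.5
```

```bash
python3 -m handwheel '[[[0,0,-2],0],[[0,0,-4],0],[[0,0,-4],0],[[-1.3,-0.4,-4],0.2],[[-2.5,-0.8,-4],0.2],[[-2.5,-0.8,-4],0.2],[[-2.5,-0.8,-3],0.2],[[-2.5,-0.8,-2],0.2],[[-2.5,-0.8,-1],0.2],[[-2.5,-0.8,-0.3],0.2],[[-2.5,-0.8,0],0.2],[[-2.5,-0.8,0],0.2]]'
```

```text
time: 35.45
eef_pos: [0.4782, -0.0206, 0.0453]
orientation: [-180.0, 0.0, 85.7]
force: [-3.8, 0.5, 9.5]
grip_width: 0.303
grip_force: 30.9
```

Now release, rise and move aside for a clear look.

```bash
python3 -m handwheel '[[[0,0,0],0],[[0,0,0],0],[[0,0,0],0],[[0,0,0],0],[[0,0,0],0],[[0,0,-8],0],[[0,0,-30],0],[[0,0,-60],0],[[0,0,-100],0],[[0,0,-140],0],[[0,0,-140],0]]' 42
python3 -m handwheel '[[[-350,-50,0],0],[[-350,-50,0],0],[[-350,-50,0],0],[[-350,-50,0],0],[[-350,-50,0],0],[[-350,-50,0],0],[[-350,-50,0],0],[[-350,-50,0],0],[[-350,-50,0],0],[[-350,-50,0],0]]'
python3 - <<'E'
from h import *
im=capture("top")
T=dict(red=(.4245,-.0141),yellow=(.4783,-.0181),green=(.5322,-.0222),blue=(.586,-.0262),purple=(.6399,-.0303))
R=dict(yellow=(285,220,395,260),green=(285,205,395,250),blue=(285,190,395,240),red=(290,258,386,282),purple=(285,165,395,240))
for c,r in R.items():
    mu,a,L,B=bar("top",im,c,r,.054); print(c,((mu-T[c])*1e3).round(1),"mm",round(a,1),"L",L.round(3),"B",B.round(3))
a=cv2.resize(im[170:290,260:420],None,fx=3.5,fy=3.5,interpolation=cv2.INTER_CUBIC)
s=capture("side"); b=cv2.resize(s[220:285,255:395],None,fx=4,fy=420/65,interpolation=cv2.INTER_CUBIC)
cv2.imwrite("pics/end.png",cv2.resize(im[100:300,200:440],None,fx=3,fy=3)[:,:,::-1])
cv2.imwrite("pics/ends.png",cv2.resize(s[200:320,180:400],None,fx=3.6,fy=3.6)[:,:,::-1])
E
```

```text
time: 36.55
eef_pos: [0.4805, -0.0209, 0.19]
orientation: [179.5, 0.0, 85.7]
force: [0.0, 0.2, -0.1]
grip_width: 0.492
grip_force: 0.0
time: 37.55
eef_pos: [0.4019, -0.3647, 0.1845]
orientation: [-180.0, -0.1, 85.7]
force: [0.5, -0.9, -0.4]
grip_width: 0.495
grip_force: 0.0
yellow [0.3 0.4] mm 85.8 L 0.198 B 0.027
green [0.1 0.5] mm 85.6 L 0.174 B 0.025
blue [-0.6 -1.4] mm 85.7 L 0.151 B 0.026
red [-0.2 -0.9] mm 85.8 L 0.226 B 0.027
purple [ 0.  -0.2] mm 85.4 L 0.126 B 0.027
```

View pics/end.png

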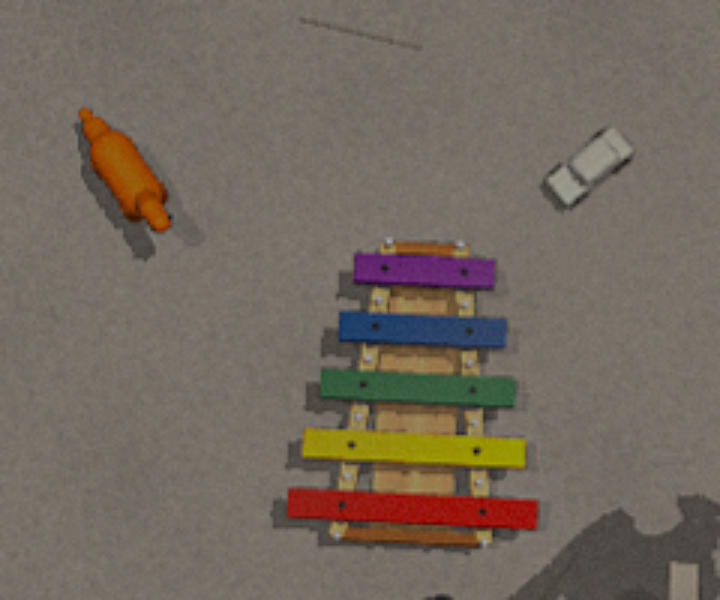

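View pics/ends.png

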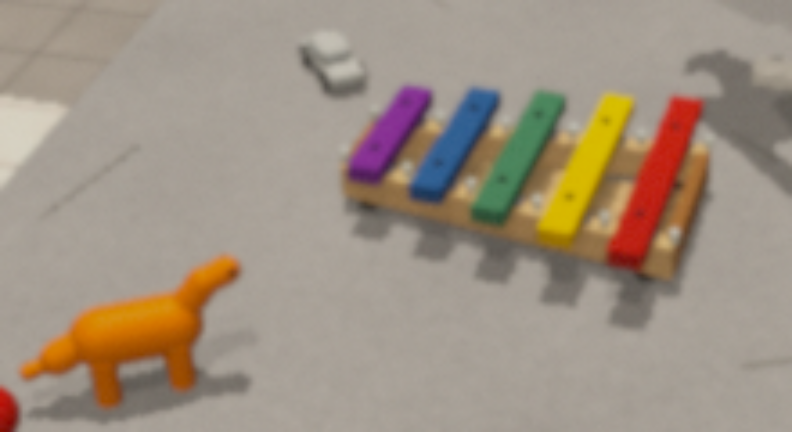

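Both views show the five bars in order, flat, square and centred to within 1.5 mm, with the dinosaur and the car where they were. Handing in.

```bash
python3 -c "
from workcell import env
print(env.job_done())"
```

```text
the job is handed in; nothing more can be done
None
```

The job is handed in: the yellow, green, blue and purple bars lie in order of length after the red one, flat, square and within about 1.5 mm of centre, and the dinosaur and car were not touched.

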